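Drag the fittings tote out of the test bay with the drag hook

ROBOT

A 7-joint arm with a two-finger parallel gripper is mounted at the origin on the work surface. World frame = base frame: x ahead of the robot, y to its left, z up, the work surface at z = 0. Lengths are in m, angles in rad, forces in N, time in s.
With the tool pointing down it reaches from about 0.4 to 0.85 m from the base axis. Payload 10.4 kg.
Tool frame: the origin (TCP) lies midway between the tips of the shut fingers; the grasp point (between the pads) lies 19 mm behind it (robot.grasp_offset is the distance from the TCP to the grasp point, in m); z points along the fingers, y is the line along which they close (so a half turn about z gives the same grasp; the last joint's range is limited). The gripper opens to 87 mm and grips with 3 to 60 N. Pads are 19 mm wide; open, the fingers measure 117 mm over their backs; the gripper's body (75 mm by 190 mm) begins 51 mm behind the grasp point.
Start: joints at [1.131, 0.332, -0.065, 1.46, 0.022, 1.35, -0.088], TCP at [0.253, -0.572, 0.223] pointing down, gripper open.
Joint ranges: [-2.6, 2.6], [-0.5, 2.12], [-1.47, 1.34], [0.16, 2.42], [-1.27, 4.41], [0.06, 2.06], [-2.6, 2.6]. Speed limits (rad/s): [2.22, 2.22, 2.79, 2.79, 3.14, 3.14, 3.14].

INTERFACE

Orientations are given as a unit quaternion [w, x, y, z].
In Python, from cell import robot, optics gives the robot as it stands.
- The arm moves only by the tool apply_moves, never from a script. Its argument "rows" is a list that holds one entry, the list of rows, each a list of 5 numbers: the shift along the tool's x, y, z in m, then the turn about the tool's z in degrees, then the closure, from -1 (fully open) to 1 (shut), so that 0 is half open. In form: [[[dx, dy, dz, turn, jaw], ...]]. A call has 1 to 20 rows; each row shifts and turns the commanded pose from where the row before left it, along the tool's axes as they then stand; what a row does not reach is not made up. A row lasts 1/8 s, in which the tool goes at most 62.5 mm and 10.7 degrees, less where a joint would pass 70% of its speed; a pose out of reach is approached as far as the arm can. A call is refused whole if a number of a shift passes 0.0625 or a number of a turn 10.7, either way. A call with a gripper value outside its range is refused whole. The fingers move at their own pace and stop on an object; the grip force is fixed at half the most. Time passes only in rows, so rows that do not move let the fingers close. It gives the time, the measured TCP pose, the force, the opening and the grip force at its end, in the units of the state.
- robot.observe(): the state, without advancing time (a new reading comes with each control period).
- optics.snapshot(name): name is "scene" or "top"; returns (picture, depth): 480x640x3 uint8, red, green, blue; 480x640 float32, m along the optical axis (not along the pixel's ray), 0 where there is no reading.
- optics.calibration(name): a dict with "fx", "fy", "cx", "cy" (pixels), "R" (3x3) and "t" (3): a world point X has camera coordinates R X + t. Camera axes: x right, y down, z forward; pixel columns grow to the right and rows downward; lengths in m; the calibration is good to about 2 mm. A picture is of the moment at which its call begins. calibration takes no time and is no camera call.
- robot.close_job(): hands the job in; it is judged then, once.
The state is a dict: "time": time; "joint_positions": joint angles; "joint_velocities": joint speeds; "tau": joint torques, N m; "position": TCP position; "eef_rot": TCP orientation; "ft_force": force on the tool from outside, world axes, zero at the start; "ft_torque": the same for the moment, N m; "finger_gap": opening from 0.0 (shut) to 1.0 (fully open); "grip_force": force on a finger pad.
Only numpy, scipy, OpenCV 4.12 (cv2) and the standard library are available. Lean on these libraries where they do the work, as an engineer would, in place of code of your own. Each camera call takes 0.05 s, during which the arm holds its last target. There are 200 camera calls.

TASK

Take the drag hook from its rest, reach it under the clear roof of the test bay, hook it over the front lip of the grey tote of brass fittings and drag the tote forward until it bears firmly on the sprung stop bar (about 8 N on the springs, never more than 14 N). Pull the tote with the hook only, do not tip it, and leave it touching the bar. Then lay the hook back in its rest, the way it lay before, and disturb nothing else.

Things in the scene. Friction and masses are not known exactly. Their poses are not given: they have to be found in the camera images.
- hook: Drag hook, 250 g, unreported while held. Origin: middle of its wooden handle 90x22x26 mm (x,y,z), to be gripped there from above, fingers closing along y; steel end cap behind to x=-53. A 10x10 mm steel stem on the handle's axis runs along +x to x=144; there a blade 8 mm thick, 16 wide, points down to z=-29 (24 below the stem); its face at x=136 pulls. z up as it lies in the rest
- hook_tip (a point): Middle of the lower end of the hook's blade, at (140, 0, -29) mm in the hook's frame
- rest: Fixed grey hook rest, left or right of the bay; origin: middle of its underside. Base 130x70x10 mm; two saddles 12 mm thick at x=-36 and 36 mm, seats 48 mm up, cheeks 12 mm high leave 30 mm for the 22 mm wide handle. The hook lies with its handle on both, x along the rest's x, its origin 61 mm above the rest's; 60 mm between the saddles are free for fingers
- bay: Fixed test bay; origin: middle of the front edge of its steel deck, at bench height; x points into the bay, away from the robot. Deck 400x240 mm, top at z=8 mm; rails 16 mm high bound a lane 184 mm wide, open in front. Clear acrylic roof 6 mm thick, underside at z=150 mm, over x=115 to 400 mm; front roof posts at x=125, y=+-112 mm
- tote: Loose grey open tote 170x150x55 mm (x,y,z), 0.6 to 0.9 kg with its load; origin: middle of its underside; front faces -x. It stands on the bay's deck. Walls and floor 5 mm. Brass fittings up to 49 mm high, fixed in it, fill its rear from x=5 mm on; in front of them it is clear. Dragging it takes about 2 to 7 N (varies), less once it stands still
- tote_lip (a point): Middle of the top of the tote's front lip, at (-85, 0, 55) mm in the tote's frame. The lip is a bead 10 mm thick (x=-90 to -80) and 6 mm high on the 5 mm front wall (x=-85 to -80)
- stop_frame: Fixed brackets of the sprung stop; origin on the deck's top, lane's middle, 35 mm behind the deck's front edge; axes as the bay's. They carry an aluminium bar across the lane, top 33 mm over the deck, clamped in slots: its face to the tote is 20 mm ahead (+x) of the origin give or take 16, unreported, to be felt
- stop_spring (a point): Fixed point on stop_frame, 22 mm above its origin, the height of the bar's middle. The bar yields towards the robot on springs from 0 N, 1.5 N per mm, 14 mm of travel; the tote's front wall meets it. 5 to 14 N on it is properly seated. Unhooked, the tote springs back some mm until friction holds it, still touching the bar
Things that resemble listed ones, but are neither listed nor needed, are in the scene too. Leave any green or pink look-alike of the rest alone.

How it is judged:
By the outcome, as a careful person would: the job done as asked, in the order asked, and still so for the second after the job is handed in, with the robot touching nothing.
It also fails if it takes over 72 s, if anything falls off the work surface, if the arm or the gripper's body presses on something with over 40 N, if the wrist force passes 120 N, or if a joint passes its speed limit or range.

## Working session

There is one attempt and no reset: what is moved stays moved. The work goes in short steps, Python scripts to look and compute and a tool call to move; the robot and the scene stay as the last step left them, time stands still between calls to the robot, and variables do not carry over. Pictures are saved under pics/ and viewed, at most 10 in all, crops included, and the job is handed in when it is done.

Besides the shell and the picture viewer there is one more tool, called after ">>>" by a JSON object that holds its "method" and its "body", one argument or row to a line. apply_moves: Moves the arm, as the interface text tells. Its arguments: {"type":"object","properties":{"rows":{"type":"array"}},"required":["rows"]}

```bash
ls; mkdir -p pics; python3 - <<'E'
from cell import robot, optics
import cv2,numpy as np
for n in("scene","top"):
    p,d=optics.snapshot(n); np.savez(f'{n}.npz',p=p,d=d); cv2.imwrite(f'pics/{n}0.png',p[:,:,::-1])
    c=optics.calibration(n); print(n,c)
s=robot.observe(); print(s)
E
```

```text
pics
scene {'fx': 517.9081437873529, 'fy': 517.9081437873529, 'cx': 320.76115974719056, 'cy': 240.21513123576324, 'R': array([[-0.27791666,  0.96059553, -0.00430768],
       [ 0.74953637,  0.21404462, -0.62640253],
       [-0.60079743, -0.17731646, -0.77948786]]), 't': array([ 0.08239484, -0.41392824,  1.7520055 ])}
top {'fx': 452.68595681894504, 'fy': 452.68595681894504, 'cx': 310.4101174015695, 'cy': 231.5474961847607, 'R': array([[ 0.05157982, -0.99865865, -0.00451916],
       [-0.97804205, -0.049599  , -0.2024196 ],
       [ 0.20192394,  0.0148607 , -0.97928846]]), 't': array([0.05478755, 0.57262028, 0.96788055])}
{'time': 0.1, 'joint_positions': array([ 1.13140893,  0.33283508, -0.06470687,  1.46086377,  0.02159072,
        1.34989899, -0.08849405]), 'joint_velocities': array([-0.00229266, -0.00204987, -0.00060085, -0.00070739, -0.00121409,
        0.00087719, -0.0003512 ]), 'tau': array([ 8.52748963e-04, -6.24543786e+01,  2.43075838e-02, -3.90721357e+01,
       -6.13968750e-02,  3.65353434e-02, -1.86078459e-07]), 'position': array([ 0.25287647, -0.57117346,  0.22181395]), 'eef_rot': array([-6.35554935e-04,  9.78361214e-01,  2.06903133e-01, -1.58736171e-04]), 'ft_force': array([-1.04838838,  0.30096174, -0.30632477]), 'ft_torque': array([-0.02650582,  0.04205555, -0.016111  ]), 'grip_force': 0.0, 'finger_gap': 0.9975829089433812}
```

View pics/scene0.png

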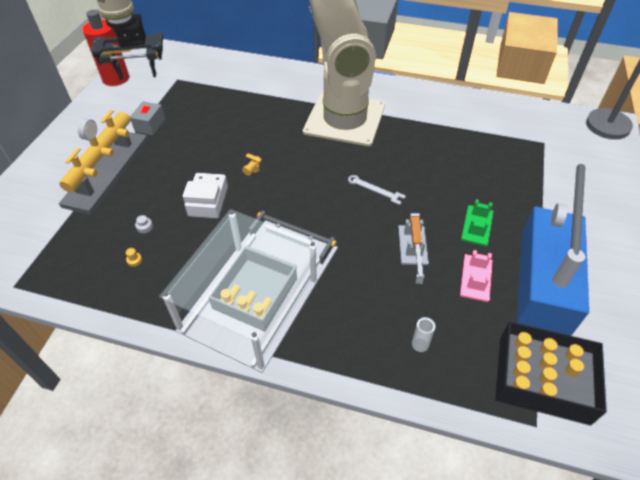

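View pics/top0.png

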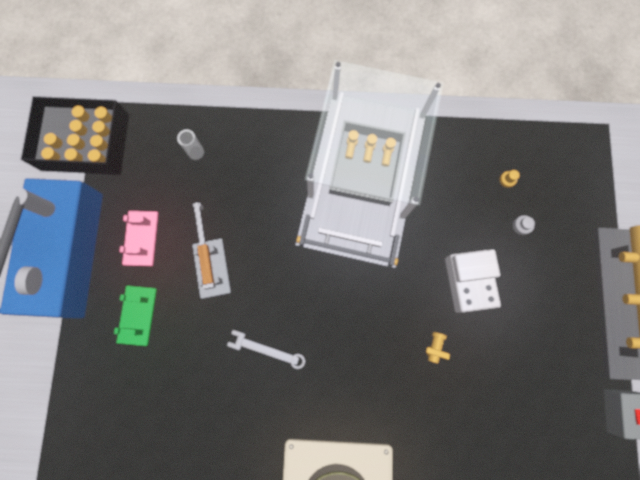

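The top view shows the grey rest with the hook at (211,265), and the green (136,316) and pink (141,238) look-alikes. The bay is at (370,165), with its front edge from (299,243) to (396,264), and the tote is at (367,162). I'll enlarge the rest and bay to confirm.

```bash
cat > h.py <<'E'
import numpy as np,cv2
from cell import robot,optics
C={n:optics.calibration(n) for n in("scene","top")}
def ray(n,u,v,z):
    c=C[n];R,t=np.array(c['R']),np.array(c['t'])
    d=R.T@np.array([(u-c['cx'])/c['fx'],(v-c['cy'])/c['fy'],1]);o=-R.T@t
    return o+d*(z-o[2])/d[2]
def proj(n,X):
    c=C[n];q=np.array(c['R'])@np.array(X)+c['t'];return np.array([c['fx']*q[0]/q[2]+c['cx'],c['fy']*q[1]/q[2]+c['cy']])
def cloud(n,d):
    c=C[n];v,u=np.mgrid[:480,:640];P=np.stack([(u-c['cx'])/c['fx']*d,(v-c['cy'])/c['fy']*d,d],-1)
    return (P-np.array(c['t']))@np.array(c['R'])
E
python3 - <<'E'
from h import *
T=np.load('top.npz');p,d=T['p'],T['d']
a=cv2.resize(p[190:310,170:250],None,fx=4.5,fy=4.5,interpolation=cv2.INTER_CUBIC)
b=cv2.resize(p[100:270,290:390+20],None,fx=3.2,fy=3.2,interpolation=cv2.INTER_CUBIC)
im=np.zeros((560,800,3),np.uint8);im[:540,:360]=a;im[:544,370:370+384]=b
cv2.imwrite('pics/crop1.png',im[:,:,::-1])
hsv=cv2.cvtColor(p,cv2.COLOR_RGB2HSV);X=cloud('top',d)
m=((hsv[...,0]<18)&(hsv[...,1]>110)&(hsv[...,2]>90)).astype(np.uint8);m[:,:170]=0;m[:,250:]=0
ys,xs=np.nonzero(m);print('handle',len(xs),cv2.minAreaRect(np.c_[xs,ys].astype(np.float32)))
P=X[m>0];print(np.median(P,0),P[:,2].min(),P[:,2].max())
for n,roi in(('rest',(190,310,180,240)),('tote',(115,205,325,410)),('front',(205,270,290,410))):
    Z=X[roi[0]:roi[1]:6,roi[2]:roi[3]:6,2];print(n);print((Z*1000).round().astype(int))
E
```

```text
handle 342 ((205.02200317382812, 263.84515380859375), (37.57118606567383, 9.437737464904785), 81.38435363769531)
[0.48094125 0.31174291 0.07397868] 0.06738218311503422 1.063991416908704
rest
[[ 3  4  2  0  0  2 -2  2  2  2]
 [ 1  2  0  2  2  2  2  3 -4  1]
 [ 3 -1  3 -3  3  0  2  4  0  1]
 [-1  3  3 65  5 -2  2  2  6 -1]
 [ 0 -3 -2 65 -1 -1  3  3  3  3]
 [ 0  2  5 65  1  1 -1  2  3  4]
 [ 2  1  1 68  2  3  0  1  0 -3]
 [-1  2  2 66 -3  4  2  1  2 -1]
 [ 3  1 -2  2 57  0  0  4  3  0]
 [-2  4  2 10 76  9 13 10 -1  2]
 [ 0 -1 -1 76 75 48 31 12  0 -1]
 [ 0  2  2 26 76 48  8 12  2  2]
 [ 4  4  1  8 75 60  7  7  8  1]
 [ 1  0  0  9 74 70 12 13  0  2]
 [ 0  0 -1  9 74 73 13  9 -1 -3]
 [ 3 -1  2 11 76 70 62 14  6  0]
 [ 3  4  1  2 76 75  7 11 10  3]
 [ 2  3 -1  2 11 13 10 11 11  0]
 [ 3 -2  2  4 -1  2  1  4  1 -2]
 [ 4  0  2  4  0  1  2 -2  3  1]]
tote
[[ 159  159  157  159  156  156  155  155  155  157  157  152  155  156
   158]
 [ 157  158  156  157  157  155  156  157  156  158  159  158  158  158
   158]
 [ 154  158  157  157  156  156  156  155  155  158  160  151  159  159
   157]
 [ 
[... 957 characters left out ...]

front
[[ 1  3  3  8 26  7  6  9  7  9 11  7  6 10  7  6 13 10 24  9]
 [ 3  3  1 10 23  8  6  9  9  7  9  9  8  9  7  8  8  9 24 69]
 [ 0  2  2 44  9 10  4  9  7 13 11  5  7  6  8  8  9  7  9 24]
 [ 5  3  8 32 11 11 10  7 13  7  6  7  9  7  9  8  8 16 12  1]
 [ 6  1 45 10 10 42 43  9  9  8 11  7  9  8  8  6  7 26 10  3]
 [ 2  3 44  8  7 10 34 35 40 40 45  9 10  9 10 11 12 22 45  3]
 [ 3  5 41 34 39  8 33  5  9  9  9 28 43 40 40 12  9  9 41  0]
 [ 2  3  0  9  7 11 32 31 36 35  9  6 10 34  6  7  8 30  9 -1]
 [ 0  1  2  2 -1  0  2  1  7  9 27 37 35 40  7  8  8 42  0  2]
 [ 0  1 -3  1  2  2  1  0  2  4 -3  0  9  7  6 37 36 40  2  3]
 [ 3  1  2  4  0  1 -1  1  2  2  6  4  3  1  2  2  7 36  1 -2]]
```

View pics/crop1.png

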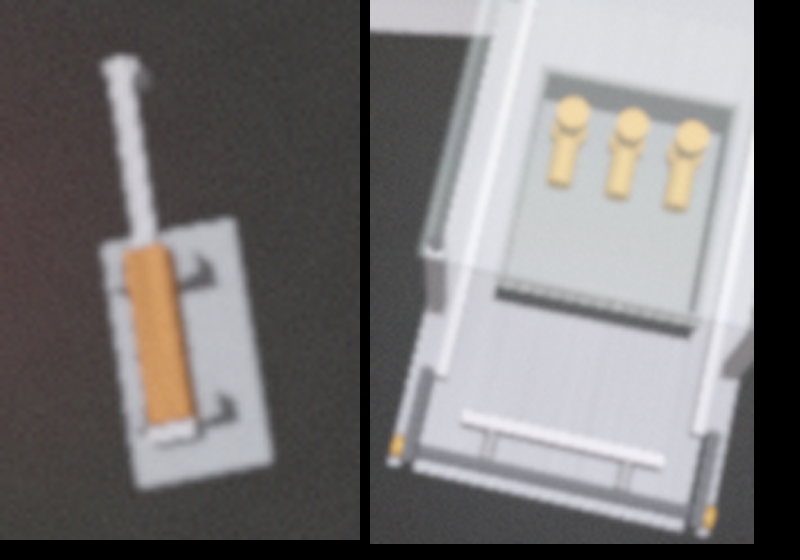

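The crop confirms the grey rest, with the hook's blade end at crop (122,65) and its cap at (170,430). The tote's lip runs from (497,288) to (693,322), with the front roof edge crossing just over it, and the stop bar is at (462,415) to (662,462). Next I fit the geometry.

```bash
python3 - <<'E'
from h import *
T=np.load('top.npz');p,d=T['p'],T['d'];hsv=cv2.cvtColor(p,cv2.COLOR_RGB2HSV);X=cloud('top',d);Z=X[...,2]
# hook
m=((hsv[...,0]<18)&(hsv[...,1]>110)&(hsv[...,2]>90));m[:,:170]=0;m[:,250:]=0
uv=np.argwhere(m)[:,::-1]
P=np.array([ray('top',u,v,.074)[:2] for u,v in uv]);r=cv2.minAreaRect(P.astype(np.float32)*1000);print('handle rect mm',r)
vx,vy,cx,cy=cv2.fitLine(P.astype(np.float32),cv2.DIST_HUBER,0,1e-4,1e-4).ravel();print('handle yaw',np.degrees(np.arctan2(vy,vx)),'ctr',P.mean(0))
s=(Z>.055)&(Z<.075)&~m;s[:195]=0;s[240:]=0;s[:,:185]=0;s[:,215:]=0
uv=np.argwhere(s)[:,::-1];Q=np.array([ray('top',u,v,.066)[:2] for u,v in uv]);
A=np.r_[P,Q].astype(np.float32);vx,vy,cx,cy=cv2.fitLine(A,cv2.DIST_HUBER,0,1e-4,1e-4).ravel();dv=np.array([vx,vy])*np.sign(vx)
print('hook line yaw',np.degrees(np.arctan2(dv[1],dv[0])))
t=(Q-P.mean(0))@dv;print('stem tip along',np.percentile(t,[1,50,99]), 'handle ext',np.percentile((P-P.mean(0))@dv,[0.5,99.5]))
nrm=np.array([-dv[1],dv[0]])
for nm,W in(('P',P),('Q',Q)):print(nm,'lat mm',((W-P.mean(0))@nrm*1000).mean())
# rest base
b=(p.min(-1)>95)&(hsv[...,1]<60);b[:235]=0;b[302:]=0;b[:,:190]=0;b[:,235:]=0
uv=np.argwhere(b)[:,::-1];B=np.array([ray('top',u,v,.010)[:2] for u,v in uv],np.float32)
print('rest rect',cv2.minAreaRect(B*1000))
# bay
def fit(name,z0,z1,roi,zz):
    s=np.zeros(Z.shape,bool);a,b_,c,e=roi;s[a:b_,c:e]=(Z[a:b_,c:e]>z0)&(Z[a:b_,c:e]<z1)
    uv=np.argwhere(s)[:,::-1]
    A=np.array([ray('top',u,v,zz)[:2] for u,v in uv],np.float32);l=cv2.fitLine(A,cv2.DIST_HUBER,0,1e-4,1e-4).ravel()
    dd=l[:2];t=(A-l[2:])@dd;n=(A-l[2:])@np.array([-dd[1],dd[0]])
    print(name,len(A),'yaw',np.degrees(np.arctan2(dd[1],dd[0])),'ends',l[2:]+dd*np.percentile(t,1),l[2:]+dd*np.percentile(t,99),'w',np.percentile(n,[5,95]))
fit('railR',.019,.030,(190,245,300,330),.024)
fit('railL',.019,.030,(190,255,385,412),.024)
fit('lip',.056,.072,(180,206,325,405),.063)
fit('bar',.036,.048,(225,250,315,384),.041)
k=(p.min(-1)>60).astype(np.uint8)
for nm,c in(('FR',(297,245)),('FL',(395.6,266))):print(nm,ray('top',*c,.008))
# roof front edge
fit('roof',.150,.162,(165,215,300,418),.156)
E
```

```text
handle rect mm ((482.05291748046875, 311.9482116699219), (83.39197540283203, 20.751399993896484), 14.267991065979004)
handle yaw 14.055493 ctr [0.48148435 0.31170252]
hook line yaw 14.561799
stem tip along [0.05849122 0.10298504 0.14358333] handle ext [-0.04076258  0.04184218]
P lat mm 3.44156152569183e-13
Q lat mm 0.21579251279100084
rest rect ((488.9334716796875, 314.94940185546875), (150.1495361328125, 74.16300201416016), 14.245014190673828)
railR 131 yaw -9.962554 ends [0.55367404 0.0919395 ] [0.67901933 0.0699222 ] w [-0.03898174  0.00851326]
railL 160 yaw -7.696611 ends [ 0.541225   -0.10322341] [ 0.65975237 -0.11924179] w [-0.00580836  0.00667629]
lip 218 yaw 80.11955 ends [ 0.64899224 -0.09817   ] [0.67411965 0.04609424] w [-0.003614    0.00360111]
bar 365 yaw 79.57512 ends [ 0.55117595 -0.07729666] [0.57752734 0.06593064] w [-0.00594362  0.03104306]
FR [0.54543055 0.11479158 0.008     ]
FL [ 0.50730758 -0.11885508  0.008     ]
roof 3123 yaw 85.95048 ends [ 0.6597633 -0.1341305] [0.6759225  0.09412329] w [-0.0316786   0.03099757]
```

The hook origin is about (0.482, 0.312, 0.061) at yaw 14.5°. The bay origin is about (0.526, -0.002) at yaw -9.8°, with the tote's lip near bay x = 0.137. Moving now to above the hook.

>>> {"method": "apply_moves", "body": {
  "rows": [
    [[0,0,0,9.4,-1],[0.04,-0.031,0,0,-1],[0.04,-0.031,0,0,-1],[0.04,-0.031,0,0,-1],[0.04,-0.031,0,0,-1],[0.04,-0.031,0,0,-1],[0.04,-0.031,0,0,-1],[0.04,-0.031,0,0,-1],[0.04,-0.031,0,0,-1],[0.01,-0.05,0,0,-1],[0.01,-0.05,0,0,-1],[0.01,-0.05,0,0,-1],[0.01,-0.05,0,0,-1],[0.01,-0.05,0,0,-1],[0.01,-0.05,0,0,-1],[0.01,-0.05,0,0,-1],[0.01,-0.05,0,0,-1],[0.01,-0.05,0,0,-1],[0,0,0,0,-1],[0,0,0,0,-1]]
  ]
}}

```text
time: 2.6
position: [0.4754, 0.2064, 0.2221]
eef_rot: [0.0, 0.992, 0.126, -0.0]
ft_force: [-0.3, -0.5, 0.3]
finger_gap: 1.001
grip_force: 0.0
```

>>> {"method": "apply_moves", "body": {
  "rows": [
    [[0.016,-0.05,0.02,0,-1],[0.016,-0.05,0.02,0,-1],[0,0,0.04,0,-1],[0,0,0.02,0,-1],[0,0,0,0,-1],[0,0,0,0,-1]]
  ]
}}

```text
time: 3.35
position: [0.4825, 0.3111, 0.124]
eef_rot: [-0.0, 0.992, 0.125, 0.001]
ft_force: [0.3, 0.1, 0.4]
finger_gap: 1.004
grip_force: 0.0
```

```bash
python3 - <<'E'
from h import *
s=robot.observe();print(s['position'],s['eef_rot'])
S=np.load('scene.npz');p,d=S['p'].copy(),S['d']
hsv=cv2.cvtColor(p,cv2.COLOR_RGB2HSV);m=((hsv[...,0]<16)&(hsv[...,1]>110)&(hsv[...,2]>90));m[:205]=0;m[250:]=0;m[:,:405]=0;m[:,:430][...]=m[:,:430];m[:,430:]=0
P=np.array([ray('scene',u,v,.074)[:2] for u,v in np.argwhere(m)[:,::-1]],np.float32)*1000;print('handle scene',cv2.minAreaRect(P),P.mean(0))
def pt(o,yaw,x,y,z):
    c,s_=np.cos(yaw),np.sin(yaw);return [o[0]+c*x-s_*y,o[1]+s_*x+c*y,z]
h=(.4817,.3117);hy=np.radians(14.5);b=(.5264,-.002);by=np.radians(-9.8)
pts=[pt(h,hy,x,0,.066) for x in(-.053,.045,.144)]+[pt(b,by,0,y,.008) for y in(-.12,.12)]+[pt(b,by,.137,y,.063) for y in(-.075,.075)]+[pt(b,by,.115,y,.156) for y in(-.11,.11)]+[pt(b,by,.055,y,.041) for y in(-.07,.07)]
T=np.load('top.npz')['p'].copy()
out=[]
for n,im,roi in(('scene',p,(190,300,200,440)),('top',T,(95,275,285,445))):
    k=1.0;a,b_,c,e=roi;f=2.4 if n=='scene' else 1.9
    q=cv2.resize(im[a:b_,c:e],None,fx=f*1.35,fy=f*1.35,interpolation=cv2.INTER_CUBIC)
    for X in pts:
        u=((proj(n,X)-[c-.5,a-.5])*f*1.35).astype(int);cv2.drawMarker(q,tuple(int(i) for i in u),(255,0,0),0,8,1)
    out.append(q)
im=np.zeros((600,800,3),np.uint8)
im[:out[0].shape[0],:out[0].shape[1]]=out[0]
cv2.imwrite('pics/chk.png',im[:360,:,::-1]);cv2.imwrite('pics/chk2.png',out[1][:,:,::-1]);print(out[0].shape,out[1].shape)
E
```

```text
[0.48254884 0.31113325 0.1239745 ] [-8.36321366e-05  9.92127890e-01  1.25225028e-01  9.67518316e-04]
handle scene ((490.0939025878906, 312.1512451171875), (92.70069885253906, 22.562664031982422), 11.872002601623535) [487.3404  311.90536]
(356, 778, 3) (462, 410, 3)
```

View pics/chk.png

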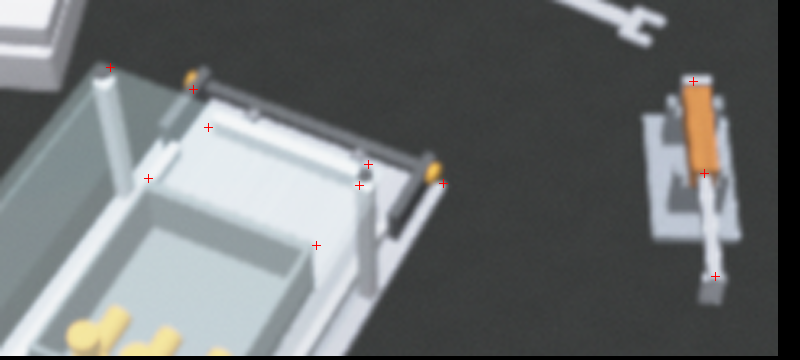

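View pics/chk2.png

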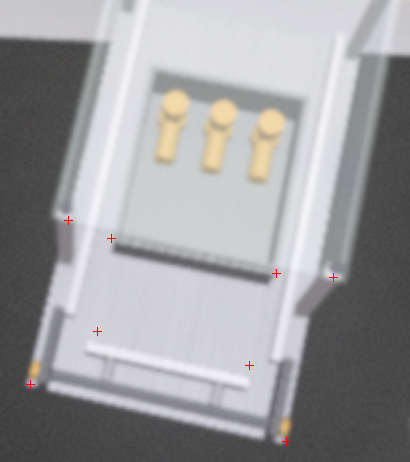

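The projected markers match: in the scene crop the hook cap is at (693,81), the junction at (705,174) and the tip at (715,276). The lip and deck corners agree within about 3 mm, and the bar lies about 10 mm nearer the robot than its nominal position. Now the grasp.

>>> {"method": "apply_moves", "body": {
  "rows": [
    [[0,0,0.03,0,-1],[0,0,0.03,0,-1],[0,0,0.015,0,-1],[0,0,0.007,0,-1],[0,0,0,0,-1],[0,0,0,0,1],[0,0,0,0,1],[0,0,0,0,1],[0,0,0,0,1],[0,0,0,0,1],[0,0,0,0,1],[0,0,0,0,1],[0,0,0,0,1]]
  ]
}}

```text
time: 4.97
position: [0.4814, 0.3118, 0.0405]
eef_rot: [-0.0, 0.992, 0.126, -0.0]
ft_force: [-1.0, 0.7, -0.2]
finger_gap: 0.25
grip_force: 30.0
```

>>> {"method": "apply_moves", "body": {
  "rows": [
    [[0,0,-0.015,0,1],[0,0,-0.03,0,1],[0,0,-0.035,0,1],[0,0,-0.035,0,1],[0,0,-0.03,8.1,1],[0,0,0,8.1,1],[0,0,0,8.1,1],[0.006,0.02,0,0,1],[0.006,0.04,0,0,1],[0.006,0.04,0,0,1],[0.006,0.04,0,0,1],[0.006,0.04,0,0,1],[0.006,0.04,0,0,1],[0.006,0.04,0,0,1],[0.006,0.03,0,0,1],[0,0.011,0,0,1],[0,0,0,0,1],[0,0,0,0,1]]
  ]
}}

```text
time: 7.22
position: [0.4774, 0.0084, 0.1858]
eef_rot: [-0.0, 0.996, -0.085, 0.0]
ft_force: [-0.9, 0.2, -2.4]
finger_gap: 0.252
grip_force: 30.0
```

```bash
cat > st.py <<'E'
from h import *
import sys
s=robot.observe();q=s['eef_rot'];th=2*np.arctan2(q[2],q[1]);b=np.array([.5264,-.002]);by=np.radians(-9.8)
e=np.array([np.cos(by),np.sin(by)]);n=np.array([-e[1],e[0]]);r=s['position'][:2]-b
f=s['ft_force'];print('t %.2f'%s['time'],'bay',r@e,r@n,'z',s['position'][2],'yaw',np.degrees(th),'F bay',f[:2]@e,f[:2]@n,f[2],'M',s['ft_torque'],'q',s['joint_positions'].round(2),s['finger_gap'])
E
python3 st.py; python3 - <<'E'
from h import *
a,_=optics.snapshot('scene');b,_=optics.snapshot('top')
im=np.zeros((600,800,3),np.uint8)
im[:,:400]=cv2.resize(a[100:350,180:380],(400,500))[:600][:500] if False else 0
im[:300,:800]=cv2.resize(a[150:300,150:450][:113],(800,300));im[300:,:]=cv2.resize(b[130:280,250:450],(800,600))[150:450] if False else cv2.resize(b[170:275,230:510],(800,300))
cv2.imwrite('pics/lift.png',im[:,:,::-1])
E
```

```text
t 7.22 bay -0.05003442544315646 0.0019524537244467047 z 0.1857773444399883 yaw -9.703244584109813 F bay -0.8867286829880174 0.07994527631276682 -2.3601566892626344 M [0.06451104 0.11952678 0.00440975] q [ 0.37  0.06 -0.49  1.87  0.03  1.22 -1.88] 0.252238310996709
```

View pics/lift.png

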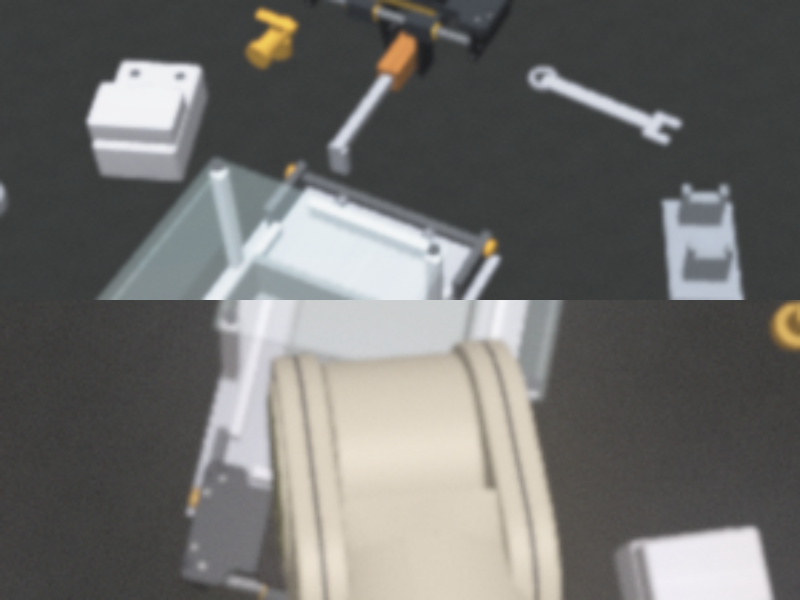

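The hook is held level as expected: blade at (340,157) in the upper crop and rest empty at (705,240). The arm hides the top view, so I check the stem's pitch from scene depth.

```bash
python3 - <<'E'
from h import *
p,d=optics.snapshot('scene');X=cloud('scene',d);b=np.array([.5264,-.002]);by=np.radians(-9.8)
e=np.array([np.cos(by),np.sin(by)]);n=np.array([-e[1],e[0]])
x=(X[...,:2]-b)@e;y=(X[...,:2]-b)@n;z=X[...,2]
s=(x>0.0)&(x<.12)&(abs(y-.002)<.025)&(z>.16)&(z<.235)
for a in np.arange(0,.11,.01):
    k=s&(x>=a)&(x<a+.01)
    if k.sum():print('%.2f'%a,k.sum(),'y %.4f z max %.4f med %.4f min %.4f'%(np.median(y[k]),np.percentile(z[k],95),np.median(z[k]),z[k].min()))
print('xmax',np.percentile(x[s],98))
E
```

```text
0.00 17 y 0.0032 z max 0.2122 med 0.2097 min 0.1989
0.01 17 y 0.0029 z max 0.2115 med 0.2093 min 0.2027
0.02 19 y 0.0043 z max 0.2113 med 0.2086 min 0.2036
0.03 15 y 0.0034 z max 0.2123 med 0.2087 min 0.2010
0.04 16 y 0.0041 z max 0.2122 med 0.2099 min 0.2043
0.05 18 y 0.0041 z max 0.2114 med 0.2091 min 0.2008
0.06 17 y 0.0031 z max 0.2109 med 0.2087 min 0.2026
0.07 21 y 0.0042 z max 0.2115 med 0.2091 min 0.1985
0.08 18 y 0.0057 z max 0.2125 med 0.2082 min 0.1742
0.09 75 y 0.0050 z max 0.2116 med 0.1961 min 0.1769
0.10 1 y -0.0023 z max 0.2015 med 0.2015 min 0.2015
xmax 0.09971806715125438
```

>>> {"method": "apply_moves", "body": {
  "rows": [
    [[0,0.003,0.03,0,1],[0,0,0.035,0,1],[0,0,0.033,0,1],[0,0,0,0,1],[0.015,0,0,0,1],[0.02,0,0,0,1],[0.02,0,0,0,1],[0.015,0,0,0,1],[0.006,0,0,0,1],[0,0,0,0,1],[0,0,0,0,1]]
  ]
}}

```text
time: 8.75
position: [0.5513, -0.0089, 0.0876]
eef_rot: [0.0, 0.996, -0.085, -0.0]
ft_force: [-0.3, 0.3, -2.4]
finger_gap: 0.25
grip_force: 30.0
```

```bash
python3 st.py; python3 - <<'E'
from h import *
a,_=optics.snapshot('scene')
cv2.imwrite('pics/in.png',cv2.resize(a[190:340,180:380],(800,600),interpolation=cv2.INTER_CUBIC)[:,:,::-1])
E
```

```text
t 8.75 bay 0.025741801699660855 -0.00250865523546375 z 0.08759419544630137 yaw -9.801766615143142 F bay -0.3267316924281522 0.29285737758076075 -2.441864381845014 M [0.02981982 0.0570975  0.04890606] q [ 0.33  0.33 -0.46  1.79  0.16  1.06 -1.93] 0.24988690191004262
```

View pics/in.png

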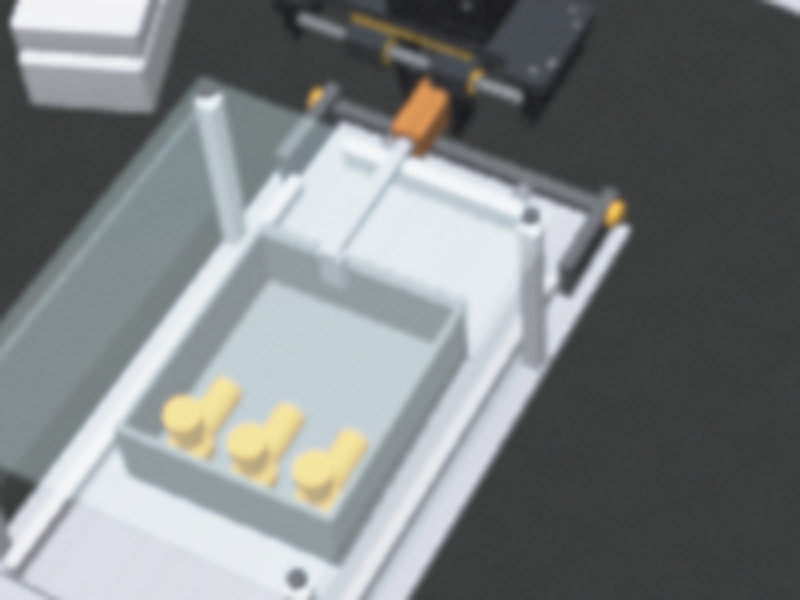

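The blade is at (335,275) with its lower end at (335,285), and the lip's corners are at (258,232) and (465,305). I'll convert these to bay coordinates.

```bash
python3 - <<'E'
from h import *
b=np.array([.5264,-.002]);by=np.radians(-9.8);e=np.array([np.cos(by),np.sin(by)]);n=np.array([-e[1],e[0]])
for nm,x,y,z in(('tip lower',337,287,.079),('stem top end',332,255,.113),('lipR',260,230,.063),('lipL',465,302,.063),('rearR',120,435,.063),('rearL',337,520,.063),('bar R top rear',342,163,.041),('bar L',520,222,.041)):
    r=ray('scene',180+x/4-.5,190+y/4-.5,z)[:2]-b;print(nm,(r@e).round(4),(r@n).round(4))
E
```

```text
tip lower 0.1721 0.0009
stem top end 0.1731 0.0015
lipR 0.1445 -0.0734
lipL 0.1379 0.0713
rearR 0.3134 -0.0679
rearL 0.3074 0.077
bar R top rear 0.0579 -0.0648
bar L 0.0511 0.0654
```

>>> {"method": "apply_moves", "body": {
  "rows": [
    [[0,0,0.018,0,1],[0,0,0.012,0,1],[0,0,0.006,0,1],[0,0,0,0,1],[0,0,0,0,1]]
  ]
}}

```text
time: 9.43
position: [0.5521, -0.009, 0.0519]
eef_rot: [-0.0, 0.996, -0.086, 0.0]
ft_force: [0.3, -0.5, -0.9]
finger_gap: 0.249
grip_force: 30.0
```

```bash
python3 st.py
```

```text
t 9.43 bay 0.026516260725159394 -0.0024876185046022016 z 0.05187159480539402 yaw -9.816042304049947 F bay 0.3723935381516625 -0.4096098488925556 -0.8795417575385049 M [-0.00925148  0.04895516  0.00018725] q [ 0.32  0.37 -0.45  1.82  0.19  0.99 -1.95] 0.2488035834621498
```

>>> {"method": "apply_moves", "body": {
  "rows": [
    [[-0.003,0,0,0,1],[-0.003,0,0,0,1],[-0.003,0,0,0,1],[-0.003,0,0,0,1],[0,0,0,0,1]]
  ]
}}

```text
time: 10.05
position: [0.5398, -0.007, 0.0516]
eef_rot: [0.0, 0.996, -0.086, 0.0]
ft_force: [0.2, 0.5, -2.4]
finger_gap: 0.25
grip_force: 30.0
```

```bash
python3 st.py
```

```text
t 10.05 bay 0.014050607580379494 -0.002641062744953123 z 0.051615581151270504 yaw -9.81603073070698 F bay 0.10879378789147405 0.5619405285724552 -2.3556351888005818 M [ 0.07805893  0.10009512 -0.06890781] q [ 0.32  0.35 -0.45  1.85  0.18  0.98 -1.95] 0.24975371101487479
```

>>> {"method": "apply_moves", "body": {
  "rows": [
    [[-0.003,0,0,0,1],[-0.003,0,0,0,1],[-0.003,0,0,0,1],[0,0,0,0,1]]
  ]
}}

```text
time: 10.55
position: [0.5312, -0.0055, 0.0517]
eef_rot: [0.0, 0.996, -0.086, 0.0]
ft_force: [1.8, -0.5, -3.6]
finger_gap: 0.248
grip_force: 30.0
```

```bash
python3 st.py
```

```text
t 10.55 bay 0.005366279115740159 -0.0026113679990065197 z 0.05171329570524159 yaw -9.815898269911399 F bay 1.836405411521963 -0.20909966249804712 -3.5847740099230654 M [-0.00072043 -0.25112111 -0.01688893] q [ 0.32  0.33 -0.46  1.87  0.18  0.97 -1.95] 0.24842127323940377
```

>>> {"method": "apply_moves", "body": {
  "rows": [
    [[-0.003,0,0,0,1],[-0.003,0,0,0,1],[-0.003,0,0,0,1]]
  ]
}}

```text
time: 10.92
position: [0.5222, -0.0039, 0.0516]
eef_rot: [0.0, 0.996, -0.086, 0.0]
ft_force: [4.0, -1.4, -4.1]
finger_gap: 0.251
grip_force: 30.0
```

```bash
python3 st.py
```

```text
t 10.93 bay -0.003814002637556788 -0.0025821251585458503 z 0.05163198330579632 yaw -9.819421736187337 F bay 4.139296858146907 -0.6710096385366731 -4.065034235939079 M [-0.05704402 -0.71905783 -0.07005465] q [ 0.33  0.32 -0.46  1.9   0.17  0.97 -1.95] 0.25107061420048976
```

>>> {"method": "apply_moves", "body": {
  "rows": [
    [[-0.003,0,0,0,1],[-0.004,0,0,0,1],[-0.004,0,0,0,1],[-0.004,0,0,0,1],[-0.004,0,0,0,1],[-0.004,0,0,0,1],[-0.003,0,0,0,1],[-0.003,0,0,0,1]]
  ]
}}

```text
time: 11.92
position: [0.4935, 0.001, 0.0516]
eef_rot: [0.0, 0.996, -0.086, 0.0]
ft_force: [3.5, -1.1, -3.1]
finger_gap: 0.248
grip_force: 30.0
```

```bash
python3 st.py
```

```text
t 11.93 bay -0.032903397092396716 -0.002618399728942945 z 0.051582423903639166 yaw -9.82108383628402 F bay 3.636825630188429 -0.4657613357134346 -3.090355667824916 M [-0.01226244 -0.72335304  0.03946997] q [ 0.34  0.26 -0.48  1.97  0.14  0.95 -1.95] 0.24759367635350754
```

>>> {"method": "apply_moves", "body": {
  "rows": [
    [[-0.003,0,0,0,1],[-0.004,0,0,0,1],[-0.004,0,0,0,1],[-0.004,0,0,0,1],[-0.004,0,0,0,1],[-0.003,0,0,0,1],[-0.003,0,0,0,1]]
  ]
}}

```text
time: 12.8
position: [0.4689, 0.0053, 0.0516]
eef_rot: [0.0, 0.996, -0.086, 0.0]
ft_force: [3.9, -0.3, -3.8]
finger_gap: 0.248
grip_force: 30.0
```

```bash
python3 st.py;  python3 - <<'E'
from h import *
a,_=optics.snapshot('scene')
cv2.imwrite('pics/mid.png',cv2.resize(a[190:340,180:380],(800,600),interpolation=cv2.INTER_CUBIC)[:,:,::-1])
E
```

```text
t 12.80 bay -0.05792759431794439 -0.002611193688299182 z 0.0515758221788134 yaw -9.8223663206352 F bay 3.872483257869931 0.3556019867138721 -3.788424960423756 M [-0.1076895  -0.75363674  0.04557003] q [ 0.34  0.21 -0.49  2.03  0.12  0.93 -1.95] 0.24809059363143768
```

View pics/mid.png

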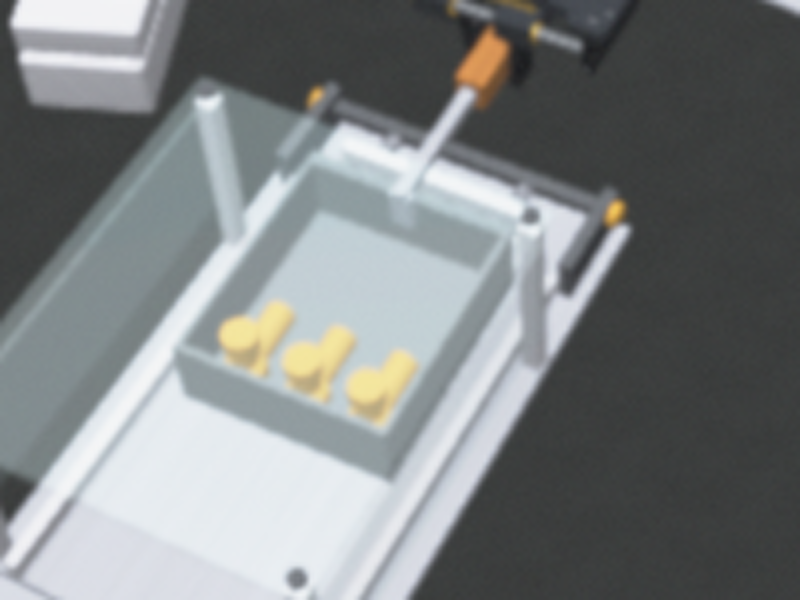

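The tote is following the hook squarely: lip at (320,155) to (515,225), with a visible gap to the bar at (395,160). I'll continue more slowly.

>>> {"method": "apply_moves", "body": {
  "rows": [
    [[-0.002,0,0,0,1],[-0.0025,0,0,0,1],[-0.0025,0,0,0,1],[-0.002,0,0,0,1]]
  ]
}}

```text
time: 13.35
position: [0.46, 0.0069, 0.0515]
eef_rot: [0.0, 0.996, -0.086, 0.0]
ft_force: [4.1, -0.9, -3.4]
finger_gap: 0.25
grip_force: 30.0
```

```bash
python3 st.py
```

```text
t 13.35 bay -0.06693032371879445 -0.0025666898699869983 z 0.05154812313734501 yaw -9.815032519440095 F bay 4.215413007690241 -0.23432969542778317 -3.449480099584888 M [-0.08245226 -0.77872171 -0.01414639] q [ 0.35  0.19 -0.49  2.05  0.11  0.93 -1.95] 0.24990108030953406
```

>>> {"method": "apply_moves", "body": {
  "rows": [
    [[-0.002,0,0,0,1],[-0.002,0,0,0,1]]
  ]
}}

```text
time: 13.6
position: [0.4561, 0.0075, 0.0516]
eef_rot: [0.0, 0.996, -0.086, 0.0]
ft_force: [3.3, -0.1, -3.1]
finger_gap: 0.25
grip_force: 30.0
```

```bash
python3 st.py
```

```text
t 13.60 bay -0.0708592816830251 -0.0025879163823898242 z 0.0515761095768352 yaw -9.820813196847803 F bay 3.2417622483288238 0.4661982123891145 -3.0950119370733598 M [-0.13585151 -0.70567312 -0.00632885] q [ 0.35  0.18 -0.49  2.06  0.11  0.93 -1.95] 0.25045668059009807
```

>>> {"method": "apply_moves", "body": {
  "rows": [
    [[-0.002,0,0,0,1],[-0.002,0,0,0,1]]
  ]
}}

```text
time: 13.85
position: [0.4522, 0.0082, 0.0516]
eef_rot: [0.0, 0.996, -0.086, 0.0]
ft_force: [4.0, -0.0, -4.0]
finger_gap: 0.243
grip_force: 30.0
```

```bash
python3 st.py
```

```text
t 13.85 bay -0.07485890571938181 -0.0025683660806464855 z 0.05155841071012778 yaw -9.81703327975784 F bay 3.9837782438551406 0.6437210804122538 -3.9547740561533122 M [-0.09865226 -0.73855663 -0.05627495] q [ 0.35  0.17 -0.5   2.07  0.1   0.93 -1.94] 0.24281780363732725
```

>>> {"method": "apply_moves", "body": {
  "rows": [
    [[-0.002,0,0,0,1],[-0.002,0,0,0,1]]
  ]
}}

```text
time: 14.1
position: [0.4482, 0.0089, 0.0515]
eef_rot: [0.0, 0.996, -0.086, 0.0]
ft_force: [3.7, -1.0, -2.9]
finger_gap: 0.248
grip_force: 30.0
```

```bash
python3 st.py
```

```text
t 14.10 bay -0.0789023837684384 -0.0025629657160664834 z 0.05153137914435269 yaw -9.816298399923939 F bay 3.833062807235671 -0.36930305385244433 -2.875013033137796 M [-0.07382437 -0.77496719 -0.04213688] q [ 0.35  0.17 -0.5   2.07  0.1   0.92 -1.94] 0.24838188578886963
```

>>> {"method": "apply_moves", "body": {
  "rows": [
    [[-0.0015,0,0,0,1],[-0.0015,0,0,0,1]]
  ]
}}

```text
time: 14.35
position: [0.4453, 0.0094, 0.0516]
eef_rot: [0.0, 0.996, -0.086, 0.0]
ft_force: [3.4, -0.6, -2.5]
finger_gap: 0.252
grip_force: 30.0
```

```bash
python3 st.py
```

```text
t 14.35 bay -0.08183998862987671 -0.0025730743345961245 z 0.051554555934097364 yaw -9.817334676081801 F bay 3.4856337270674724 -0.022470577544125667 -2.548521397287688 M [-0.04564499 -0.76056981  0.00498087] q [ 0.35  0.16 -0.5   2.08  0.1   0.92 -1.94] 0.2522553404632615
```

>>> {"method": "apply_moves", "body": {
  "rows": [
    [[-0.0015,0,0,0,1],[-0.0015,0,0,0,1]]
  ]
}}

```text
time: 14.6
position: [0.4424, 0.0099, 0.0516]
eef_rot: [0.0, 0.996, -0.086, 0.0]
ft_force: [4.0, -1.2, -3.4]
finger_gap: 0.246
grip_force: 30.0
```

```bash
python3 st.py
```

```text
t 14.60 bay -0.08483735900261492 -0.0025769480020364057 z 0.05156175335578657 yaw -9.819005557086742 F bay 4.104134585677437 -0.5152563880500861 -3.442762583025709 M [-0.11920208 -0.68163711  0.03927001] q [ 0.35  0.15 -0.5   2.09  0.09  0.92 -1.94] 0.24591635629826564
```

>>> {"method": "apply_moves", "body": {
  "rows": [
    [[-0.0015,0,0,0,1],[-0.0015,0,0,0,1]]
  ]
}}

```text
time: 14.85
position: [0.4395, 0.0104, 0.0516]
eef_rot: [0.0, 0.996, -0.086, 0.0]
ft_force: [4.9, -0.3, -2.7]
finger_gap: 0.251
grip_force: 30.0
```

```bash
python3 st.py
```

```text
t 14.85 bay -0.08771611787264885 -0.0025586975484082823 z 0.051597423683086584 yaw -9.818325864117773 F bay 4.858661638462423 0.5254533323538269 -2.742923977727922 M [-0.15497769 -0.90669767 -0.04134295] q [ 0.35  0.15 -0.5   2.1   0.09  0.92 -1.94] 0.2514653863964349
```

>>> {"method": "apply_moves", "body": {
  "rows": [
    [[-0.0015,0,0,0,1]]
  ]
}}

```text
time: 14.98
position: [0.4383, 0.0107, 0.0517]
eef_rot: [-0.0, 0.996, -0.086, 0.0]
ft_force: [6.3, -0.6, -3.9]
finger_gap: 0.255
grip_force: 30.0
```

```bash
python3 st.py
```

```text
t 14.97 bay -0.08897122840041861 -0.0024990524033385595 z 0.051695245646488225 yaw -9.817515484863266 F bay 6.305930024081803 0.4343160190086548 -3.924864117851853 M [-0.0661483  -1.14779459  0.01697514] q [ 0.35  0.14 -0.5   2.1   0.09  0.92 -1.94] 0.2548766786790864
```

>>> {"method": "apply_moves", "body": {
  "rows": [
    [[-0.001,0,0,0,1]]
  ]
}}

```text
time: 15.1
position: [0.4375, 0.0108, 0.0518]
eef_rot: [-0.0, 0.996, -0.086, 0.001]
ft_force: [5.8, -1.3, -4.4]
finger_gap: 0.252
grip_force: 30.0
```

```bash
python3 st.py
```

```text
t 15.10 bay -0.0897983557886673 -0.002511146719586956 z 0.05175374622311801 yaw -9.825508446048023 F bay 5.961579598239246 -0.33080132787716326 -4.356134747869779 M [-0.20258033 -1.27709795 -0.11430529] q [ 0.35  0.14 -0.5   2.1   0.09  0.92 -1.94] 0.25193234437025824
```

>>> {"method": "apply_moves", "body": {
  "rows": [
    [[-0.001,0,0,0,1],[-0.001,0,0,0,1]]
  ]
}}

```text
time: 15.35
position: [0.436, 0.0111, 0.0519]
eef_rot: [-0.0, 0.996, -0.086, 0.001]
ft_force: [8.5, -1.7, -3.8]
finger_gap: 0.254
grip_force: 30.0
```

```bash
python3 st.py
```

```text
t 15.35 bay -0.09133647992153893 -0.002473390695258104 z 0.051900684631704275 yaw -9.830713330567061 F bay 8.665134705082053 -0.22468756770895368 -3.788099306638212 M [-0.24179249 -1.55810538 -0.04289992] q [ 0.35  0.14 -0.5   2.1   0.08  0.92 -1.94] 0.25407131388259085
```

>>> {"method": "apply_moves", "body": {
  "rows": [
    [[-0.001,0,0,0,1]]
  ]
}}

```text
time: 15.48
position: [0.4352, 0.0112, 0.052]
eef_rot: [-0.0, 0.996, -0.086, 0.001]
ft_force: [8.6, -1.5, -4.8]
finger_gap: 0.246
grip_force: 30.0
```

```bash
python3 st.py
```

```text
t 15.47 bay -0.0921069895555488 -0.0024795471688579132 z 0.051979271853583336 yaw -9.833354682856264 F bay 8.700979076249633 -0.04331564319843097 -4.762296676571236 M [-0.27238493 -1.7567451  -0.08846521] q [ 0.35  0.13 -0.5   2.11  0.08  0.92 -1.94] 0.24585461766089237
```

>>> {"method": "apply_moves", "body": {
  "rows": [
    [[-0.001,0,0,0,1],[-0.001,0,0,0,1]]
  ]
}}

```text
time: 15.72
position: [0.4337, 0.0116, 0.0522]
eef_rot: [-0.0, 0.996, -0.086, 0.002]
ft_force: [11.5, -1.2, -5.4]
finger_gap: 0.251
grip_force: 30.0
```

```bash
python3 st.py
```

```text
t 15.72 bay -0.0936164793773797 -0.002405774431848931 z 0.052155392450571804 yaw -9.83544487908861 F bay 11.54631226844257 0.7308543692194426 -5.38076364494685 M [-0.31439514 -2.12860401 -0.04479064] q [ 0.35  0.13 -0.51  2.11  0.08  0.91 -1.94] 0.2514956232940936
```

>>> {"method": "apply_moves", "body": {
  "rows": [
    [[-0.0005,0,0,0,1]]
  ]
}}

```text
time: 15.85
position: [0.4334, 0.0116, 0.0522]
eef_rot: [-0.0, 0.996, -0.086, 0.002]
ft_force: [11.7, -2.2, -6.3]
finger_gap: 0.247
grip_force: 30.0
```

```bash
python3 st.py
```

```text
t 15.85 bay -0.09396168680776787 -0.002418968928018346 z 0.0522265436961834 yaw -9.836356481792679 F bay 11.868557805632825 -0.18240210909119617 -6.303917108977926 M [-0.27261253 -2.2995972  -0.01479931] q [ 0.35  0.13 -0.51  2.11  0.08  0.91 -1.94] 0.24748829927676422
```

About 8 N is on the springs (11.7 N total, less about 3.8 N drag). I'll ease off slowly and then lift out.

>>> {"method": "apply_moves", "body": {
  "rows": [
    [[0,0,0,0,1],[0.0007,0,0,0,1],[0.0007,0,0,0,1],[0.0007,0,0,0,1],[0.0007,0,0,0,1],[0.0007,0,0,0,1],[0.0007,0,0,0,1],[0.001,0,0,0,1],[0.001,0,0,0,1],[0.001,0,0,0,1],[0.001,0,0,0,1],[0.002,0,0,0,1],[0.003,0,0,0,1],[0.003,0,0,0,1],[0,0,0,0,1],[0,0,0,0,1]]
  ]
}}

```text
time: 17.85
position: [0.4475, 0.009, 0.0515]
eef_rot: [0.0, 0.996, -0.086, -0.0]
ft_force: [0.1, -1.1, -1.6]
finger_gap: 0.248
grip_force: 30.0
```

```bash
python3 st.py;  python3 - <<'E'
from h import *
a,d=optics.snapshot('scene');np.savez('s2.npz',p=a,d=d)
X=cloud('scene',d);b=np.array([.5264,-.002]);by=np.radians(-9.8)
e=np.array([np.cos(by),np.sin(by)]);n=np.array([-e[1],e[0]])
x=(X[...,:2]-b)@e;y=(X[...,:2]-b)@n;z=X[...,2]
s=(x>-.14)&(x<.1)&(abs(y+.002)<.014)&(z>.068)&(z<.1)
for a_ in np.arange(-.14,.08,.015):
    k=s&(x>=a_)&(x<a_+.015)
    if k.sum()>3:print('%.3f'%a_,k.sum(),'y %.4f ztop %.4f'%(np.median(y[k]),np.percentile(z[k],90)))
cv2.imwrite('pics/rel.png',cv2.resize(a[150:300,180:380],(800,600),interpolation=cv2.INTER_CUBIC)[:,:,::-1])
E
```

```text
t 17.85 bay -0.07965399986653461 -0.002560985723449298 z 0.05149584264787998 yaw -9.815573982928784 F bay 0.241889922211345 -1.0680000541091472 -1.6465441821147884 M [0.0266159  0.0797279  0.03165149] q [ 0.35  0.16 -0.5   2.08  0.1   0.92 -1.94] 0.2484577107314361
-0.080 38 y -0.0074 ztop 0.0898
-0.065 42 y 0.0022 ztop 0.0853
-0.050 43 y -0.0000 ztop 0.0865
-0.035 45 y -0.0002 ztop 0.0846
-0.020 18 y -0.0018 ztop 0.0783
-0.005 20 y -0.0009 ztop 0.0772
0.010 22 y -0.0017 ztop 0.0775
0.025 17 y -0.0009 ztop 0.0782
0.040 23 y -0.0019 ztop 0.0777
0.055 5 y -0.0001 ztop 0.0781
```

View pics/rel.png

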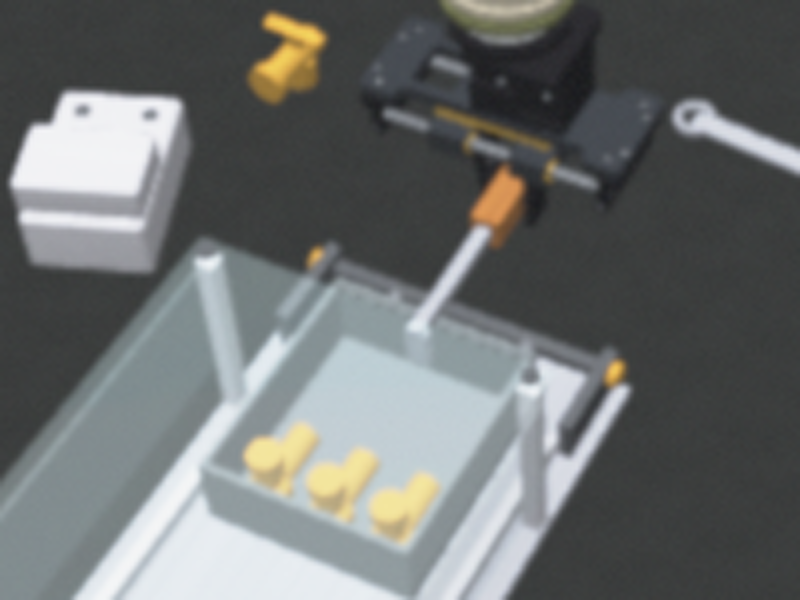

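The tote is snug against the bar, with its lip at (335,285) to (530,350), upright and square. The blade at (418,345) is clear of the lip and the hook is still level in the grip. Lifting out and returning to above the rest.

>>> {"method": "apply_moves", "body": {
  "rows": [
    [[0,0,-0.015,0,1],[0,0,-0.03,0,1],[0,0,-0.04,0,1],[0,0,-0.035,0,1],[0,0,-0.015,0,1],[0,0,0,-8.0,1],[0,0,0,-8.0,1],[0,0,0,-8.1,1],[0.008,-0.02,0,0,1],[0.013,-0.036,0,0,1],[0.014,-0.036,0,0,1],[0.014,-0.036,0,0,1],[0.014,-0.036,0,0,1],[0.014,-0.036,0,0,1],[0.014,-0.036,0,0,1],[0.013,-0.035,0,0,1],[0.004,-0.014,0,0,1],[0,0,0,0,1],[0,0,0,0,1]]
  ]
}}

```text
time: 20.27
position: [0.4822, 0.3103, 0.1863]
eef_rot: [0.001, 0.992, 0.124, -0.0]
ft_force: [-0.2, -1.0, -1.8]
finger_gap: 0.249
grip_force: 30.0
```

```bash
python3 - <<'E'
from h import *
s=robot.observe();P=s['position'];q=s['eef_rot'];y=2*np.arctan2(q[2],q[1]);dl=np.array([.4814,.3118,.0405])-P
print(s['time'],P,np.degrees(y),'q',s['joint_positions'].round(2));print('tool d',dl[0]*np.cos(y)+dl[1]*np.sin(y),dl[0]*np.sin(y)-dl[1]*np.cos(y),-dl[2])
# hook in hand, seen from scene
p,d=optics.snapshot('scene');X=cloud('scene',d);e=np.array([np.cos(y),np.sin(y)]);n=np.array([-e[1],e[0]])
x=(X[...,:2]-P[:2])@e;l=(X[...,:2]-P[:2])@n;z=X[...,2]-P[2]
for a in np.arange(.05,.15,.015):
    k=(x>=a)&(x<a+.015)&(abs(l)<.014)&(abs(z-.02)<.012)
    if k.sum()>3:print('%.3f'%a,k.sum(),np.median(l[k]).round(4),np.percentile(z[k],90).round(4))
E
```

```text
20.275 [0.48224762 0.31025149 0.18629755] 14.196800394522125 q [-0.06  0.32 -0.72  1.62  0.22  1.28 -2.14]
tool d -0.00044195570528340753 -0.0017091004651842254 0.14579755229630245
0.050 26 -0.0028 0.0267
0.065 26 -0.0026 0.0269
0.080 24 -0.003 0.0266
0.095 29 -0.0019 0.0256
0.110 25 -0.0023 0.0253
0.125 28 -0.0025 0.0263
0.140 48 -0.0021 0.0254
```

>>> {"method": "apply_moves", "body": {
  "rows": [
    [[-0.0004,-0.0017,0.03,-0.25,1],[0,0,0.04,0,1],[0,0,0.03,0,1],[0,0,0.02,0,1],[0,0,0,0,1],[0,0,0,0,1]]
  ]
}}

```text
time: 21.08
position: [0.4818, 0.3137, 0.0678]
eef_rot: [-0.0, 0.992, 0.126, 0.001]
ft_force: [0.4, 0.7, -1.8]
finger_gap: 0.253
grip_force: 30.0
```

```bash
python3 - <<'E'
from h import *
s=robot.observe();P=s['position'];q=s['eef_rot'];y=2*np.arctan2(q[2],q[1]);dl=np.array([.4814,.3118,.0405])-P
print(s['time'],P,np.degrees(y),s['ft_force']);print('tool d',dl[0]*np.cos(y)+dl[1]*np.sin(y),dl[0]*np.sin(y)-dl[1]*np.cos(y),-dl[2])
E
```

```text
21.075 [0.48181989 0.31373033 0.06781108] 14.514377813980362 [ 0.38146311  0.69777711 -1.77716504]
tool d -0.000890269717280219 0.0017634872170688906 0.027311077002367935
```

>>> {"method": "apply_moves", "body": {
  "rows": [
    [[-0.0009,0.0017,0.01,0,1],[0,0,0.009,0,1],[0,0,0.004,0,1],[0,0,0.002,0,1],[0,0,0.001,0,1],[0,0,0,0,1],[0,0,0,0,1]]
  ]
}}

```text
time: 21.95
position: [0.4807, 0.3116, 0.0407]
eef_rot: [-0.0, 0.992, 0.126, 0.0]
ft_force: [-0.6, -0.4, -2.5]
finger_gap: 0.246
grip_force: 30.0
```

```bash
python3 - <<'E'
from h import *
s=robot.observe();print(s['time'],s['position'],s['eef_rot'],s['ft_force'],s['ft_torque'])
E
```

```text
21.95 [0.48073688 0.31160455 0.04065875] [-2.47193212e-05  9.91967807e-01  1.26490519e-01  1.35995779e-04] [-0.58717639 -0.40101095 -2.54045637] [0.00651317 0.05893243 0.04501509]
```

>>> {"method": "apply_moves", "body": {
  "rows": [
    [[0,0,0.0005,0,1],[0,0,0.0005,0,1],[0,0,0,0,1]]
  ]
}}

```text
time: 22.32
position: [0.4808, 0.3116, 0.0405]
eef_rot: [0.0, 0.992, 0.126, 0.0]
ft_force: [-3.2, -3.0, 9.5]
finger_gap: 0.248
grip_force: 30.0
```

>>> {"method": "apply_moves", "body": {
  "rows": [
    [[0,0,-0.0005,0,1],[0,0,0,0,1],[0,0,0,0,0.3],[0,0,0,0,0],[0,0,0,0,-0.5],[0,0,0,0,-1],[0,0,0,0,-1],[0,0,0,0,-1],[0,0,0,0,-1]]
  ]
}}

```text
time: 23.45
position: [0.4807, 0.3115, 0.04]
eef_rot: [0.0, 0.992, 0.126, 0.0]
ft_force: [-1.1, 0.2, 0.3]
finger_gap: 0.94
grip_force: 0.0
```

>>> {"method": "apply_moves", "body": {
  "rows": [
    [[0,0,-0.01,0,-1],[0,0,-0.02,0,-1],[0,0,-0.04,0,-1],[0,0,-0.04,0,-1],[0,0,-0.04,0,-1],[-0.03,0.04,0,0,-1],[-0.03,0.04,0,0,-1],[-0.02,0.05,0,0,-1],[-0.02,0.05,0,0,-1],[0,0.04,0,0,-1],[0,0,0,0,-1],[0,0,0,0,-1]]
  ]
}}

```text
time: 24.95
position: [0.4392, 0.0745, 0.191]
eef_rot: [-0.0, 0.992, 0.127, 0.001]
ft_force: [-0.6, 0.1, 0.2]
finger_gap: 1.002
grip_force: 0.0
```

```bash
python3 - <<'E'
from h import *
print(robot.observe()['position'])
S0=np.load('scene.npz')['p'];T0=np.load('top.npz')['p']
a,d=optics.snapshot('scene');t,dt=optics.snapshot('top')
def hk(p):
    hsv=cv2.cvtColor(p,cv2.COLOR_RGB2HSV);m=((hsv[...,0]<18)&(hsv[...,1]>110)&(hsv[...,2]>90))
    return m
for n,p,q,r in(('scene',S0,a,(205,250,405,430)),('top',T0,t,(235,300,180,240))):
    for im in(p,q):
        m=np.zeros((480,640),bool);m[r[0]:r[1],r[2]:r[3]]=hk(im)[r[0]:r[1],r[2]:r[3]];uv=np.argwhere(m)[:,::-1].astype(np.float32)
        print(n,len(uv),uv.mean(0) if len(uv) else '',cv2.minAreaRect(uv) if len(uv) else '')
im=np.zeros((600,800,3),np.uint8)
im[:,:400]=cv2.resize(a[180:330,350:450],(400,600));im[:,400:]=cv2.resize(a[180:330,220:320+20][:, :100],(400,600))
cv2.imwrite('pics/end.png',im[:,:,::-1])
E
```

```text
[0.43916025 0.07448821 0.19101691]
scene 222 [415.50452 229.44144] ((415.4310302734375, 230.3275909423828), (27.129575729370117, 8.690858840942383), 86.633544921875)
scene 229 [414.82095 229.33188] ((414.8663635253906, 230.6633758544922), (28.159555435180664, 8.95533561706543), 84.2894058227539)
top 342 [205.10818 263.9503 ] ((205.02200317382812, 263.84515380859375), (37.57118606567383, 9.437737464904785), 81.38435363769531)
top 343 [205.88629 263.68512] ((205.9252471923828, 263.78125), (37.302772521972656, 9.84427547454834), 79.87532806396484)
```

View pics/end.png

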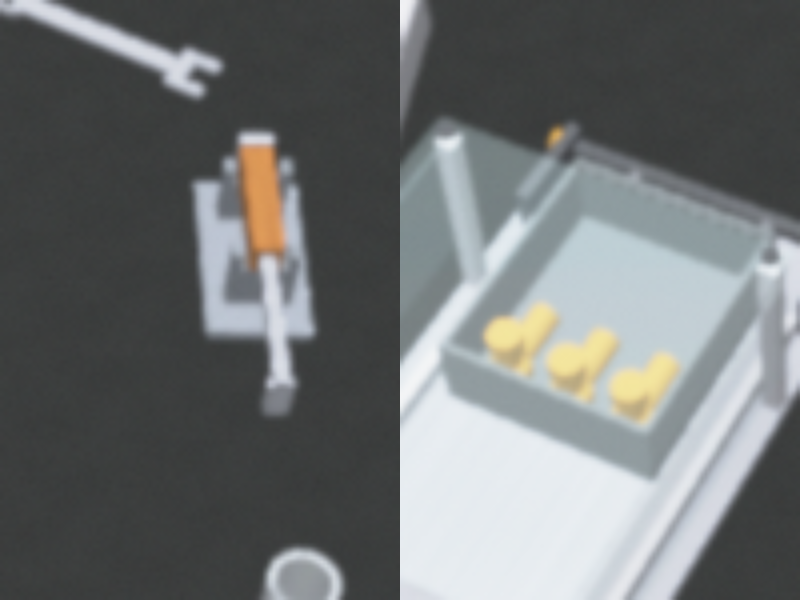

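The hook lies in both saddles within about 2 mm of where it was (handle at (262,200), blade at (280,395)). The tote is against the bar at (580,165) to (765,235), and the robot touches nothing. Handing in.

```bash
python3 -c "
from cell import robot
print(robot.close_job())"
```

```text
the job is handed in; nothing more can be done
None
```

The job is handed in: the hook pulled the tote onto the stop bar to about 8 N by the wrist force (no direct spring reading), it stayed upright against the bar in the last picture, and the hook is back in its rest within about 2 mm.

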